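# Clamp the UV filter in the torque-limited vise

### The job

Lay the black-ringed UV filter flat on the bed of the small clamping vise, between its jaws, and let go. Then turn the vise's black knob clockwise until its torque limiter slips with a click, and stop there: turning on after the click overloads the glass. Leave the filter clamped, let go of the knob, and do not disturb the other things on the bench.

Things in the scene. Friction and masses are not known exactly. Their poses are not given: they have to be found in the camera images.
- uv_filter: UV filter: a flat glass disc in a black ring, 48 mm outside diameter, 9 mm high, 50 g, lying flat on the bench. Origin: centre of its underside; z along its axis.
- vise: Small rack-and-pinion clamping vise, fixed on the bench: aluminium base plate 80 x 200 x 12 mm (x, y, z of its frame), z up. Origin: centre of the plate's underside. From -y to +y on it: dark gear housing 50 x 52 mm, top at z = 38 mm, with the black knob at y = -60 mm; moving jaw 36 mm wide with a white V face to +y, top at z = 40 mm; steel bed; fixed stop. The moving jaw's position is not reported.
- vise_stop: Fixed stop jaw of the vise: dark block 46 mm wide with a flat white pad facing the vise's -y. Origin: in the pad's face plane (y = 72 mm in the vise's frame), centre of the block's underside, z = 12 mm; top at z = 41 mm. Once clamped the filter rests against this pad, its centre at y = 48 mm in the vise's frame.
- vise_seat (a point): Point on top of the steel bed between the jaws (vise frame x 0, y 45, z 26 mm), axes as the vise's: put the centre of the filter's underside here; within 2 mm along y it touches no jaw (the opening starts 6 to 10 mm wider than the filter). The bed is 26 mm wide along x; beside it all is free down to the base plate (z = 12 mm), so fingers can straddle it, holding the filter at its -x and +x sides.
- vise_knob_grip (a point): Point on the upright axis of the knob at a good height to grip (z = 59 mm); fixed to the vise, does not turn. The knob is a round knurled black cylinder 33 mm in diameter, from z = 46 to 70 mm, white dot on top, an orange ring 30 mm in diameter right below it; all else nearby lies below z = 42 mm. Grip it with 25 N or more; it may be let go and regrasped at any time, a brake holds the jaw.
- vise_knob_top (a point): Centre of the knob's top (z = 70 mm). Clockwise from above, the knob has first 0 to 1.3 rad of free play (0.02 N m; amount not reported), then takes about 0.22 N m (0.1 if held still) while the jaw closes, 10.5 mm per rad, over 0.6 to 1 rad, sliding the filter to the stop. Once the filter is pinched the torque climbs to the click within about 0.15 rad. Counterclockwise opens the jaw.
- vise_limiter (a point): Centre of the orange torque-limiter ring under the knob (z = 44 mm). At about 0.36 N m on the turning knob (about 0.2 if held still between steps; 13 N on the filter) it breaks over with a click: the torque falls away sharply and the knob turns about 0.15 rad with little torque. After that it is solid, and turning on raises the clamping force without limit; above 22 N the glass is overloaded.
- spare_chuck: Spare vacuum chuck, a yellowish brass-coloured stepped disc 52 mm in diameter, 18 mm high; bystander. Origin: centre of its underside.
- petri_dish: Covered clear dish, 60 mm in diameter, 15 mm high; bystander. Origin: centre of its underside.
- tape_roll: Blue roll of tape, 69 mm in diameter, 19 mm high; bystander. Origin: centre of its underside.
- loupe: Measuring loupe, black on a clear skirt, 34 mm in diameter, 42 mm high; bystander. Origin: centre of its underside.

How it is judged:
By the outcome, as a careful person would: the job done as asked, in the order asked, and still so for the second after the job is handed in, with the robot touching nothing.
It also fails if it takes over 72 s, if anything falls off the work surface, if the arm or the gripper's body presses on something with over 40 N, if the wrist force passes 120 N, or if a joint passes its speed limit or range.

### The arm

A 6-joint arm with a two-finger parallel gripper is mounted at the origin on a cart in front of the work surface, level with it; the furniture and walls round the work are solid. World frame = base frame: x ahead of the robot, y to its left, z up, the work surface at z = 0. Lengths are in m, angles in rad, forces in N, time in s.
With the tool pointing down it reaches from about 0.375 to 0.975 m from the base axis. Payload 3.8 kg.
Tool frame: the origin (TCP) lies on the mounting face of the last link; the fingertips stand 173 mm ahead of it and the grasp point (between the pads) lies 155 mm ahead of it; z points along the fingers, y is the line along which they close (so a half turn about z gives the same grasp; the last joint's range is limited). The gripper opens to 85 mm and grips with 20 to 120 N. Pads are 22 mm wide; open, the fingers measure 114 mm over their backs; the gripper's body (76 mm by 85 mm) begins 54 mm behind the grasp point. The pads swing forward as they close: fully open they stand 13 mm farther back than shut.
Start: joints at [-1.193, 0.264, 1.604, -0, 1.274, -0.037], TCP at [0.272, -0.618, 0.405] pointing down, gripper open.
Joint ranges: [-2.63, 2.63], [-0.94, 2.18], [0.31, 2.57], [-1.31, 4.45], [0, 2.66], [-2.55, 2.55]. Speed limits (rad/s): [2.57, 2.57, 3.14, 3.14, 3.14, 3.14].

### API

Orientations are given as a rotation vector (axis times angle).
In Python, from workcell import bot gives the robot as it stands.
- The arm moves only by the tool drive_tool, never from a script. Its argument "increments" is a list of rows, each an object with "delta_pos": the shift along the tool's x, y, z in mm, a list of three; "turn": the turn about the tool's z in rad; "jaw": the opening, from -1 (shut) to 1 (fully open). A call has 1 to 8 rows; each row shifts and turns the commanded pose from where the row before left it, along the tool's axes as they then stand; what a row does not reach is not made up. A row lasts 1/12 s, in which the tool goes at most 41.7 mm and 7.16 degrees, less where a joint would pass 70% of its speed; a pose out of reach is approached as far as the arm can. A call is refused whole if a number of a shift passes 41.7 or a number of a turn 0.125, either way. A call with a gripper value outside its range is refused whole. The fingers move at their own pace and stop on an object; "grip_force" is the grip in N (left out, the last holds). Time passes only in rows, so rows that do not move let the fingers close. It gives the time, the measured TCP pose, the force, the opening and the grip force at its end, in the units of the state.
- bot.read_state(): the state, without advancing time (a new reading comes with each control period).
- bot.read_camera(name): name is "scene" or "top" or "wrist"; returns a dict with "pixels" (480x640x3 uint8, red, green, blue), "fovy" (degrees; the focal length in pixels is half the picture's height over the tangent of half this angle, whatever the lens; pixels are square), "cx", "cy" (the principal point, pixels), "camera_from_world" (4x4, takes a point from world to camera coordinates); the wrist camera has in their place "hand_eye" (4x4, takes a point from camera to tool coordinates, whose origin is the TCP and whose axes are the flange's). Camera axes: x right, y down, z forward; pixel columns grow to the right and rows downward; lengths in m; the calibration is good to about 2 mm. A picture is of the moment at which its call begins: read the wrist's pose just before it. There is no depth.
- bot.finish_job(): hands the job in; it is judged then, once.
The state is a dict: "time": time; "q": joint angles; "joint_vel": joint speeds; "joint_torque": joint torques, N m; "tool_pos": TCP position; "tcp_rot": TCP orientation; "wrist_force": force on the tool from outside, world axes, zero at the start; "torque": the same for the moment, N m; "width": opening from 0.0 (shut) to 1.0 (fully open); "grip_force": force on a finger pad.
Only numpy, scipy, OpenCV 4.12 (cv2) and the standard library are available. Lean on these libraries where they do the work, as an engineer would, in place of code of your own. Each camera call takes 0.05 s, during which the arm holds its last target. There are 200 camera calls.

## Working session

There is one attempt and no reset: what is moved stays moved. The work goes in short steps, Python scripts to look and compute and a tool call to move; the robot and the scene stay as the last step left them, time stands still between calls to the robot, and variables do not carry over. Pictures are saved under pics/ and viewed, at most 10 in all, crops included, and the job is handed in when it is done.

Besides the shell and the picture viewer there is one more tool, called after ">>>" as a command line: name --argument value ..., lists and objects as JSON in quotes. drive_tool: Moves the arm, as the interface text tells. Its arguments: {"type":"object","properties":{"increments":{"type":"array"},"grip_force":{"type":"number"}},"required":["increments"]}

```bash
mkdir -p pics; ls
cat > h.py <<'E'
import numpy as np, cv2
from scipy.spatial.transform import Rotation as R
from workcell import bot
def cam(name):
    s=bot.read_state(); c=bot.read_camera(name)
    f=240/np.tan(np.radians(c['fovy'])/2)
    if 'camera_from_world' in c: M=np.linalg.inv(np.array(c['camera_from_world']))
    else:
        T=np.eye(4);T[:3,:3]=R.from_rotvec(s['tcp_rot']).as_matrix();T[:3,3]=s['tool_pos'];M=T@np.array(c['hand_eye'])
    return np.array(c['pixels']),dict(f=f,cx=c['cx'],cy=c['cy'],M=M)
def ray(k,u,v):
    d=k['M'][:3,:3]@np.array([(u-k['cx'])/k['f'],(v-k['cy'])/k['f'],1]);return k['M'][:3,3],d/np.linalg.norm(d)
def onz(k,u,v,z):
    o,d=ray(k,u,v);return o+d*(z-o[2])/d[2]
def proj(k,p):
    q=np.linalg.inv(k['M'])@np.append(p,1);return k['f']*q[0]/q[2]+k['cx'],k['f']*q[1]/q[2]+k['cy']
def tri(a,b):
    (o1,d1),(o2,d2)=a,b
    t=np.linalg.lstsq(np.c_[d1,-d2],o2-o1,rcond=None)[0]
    p,q=o1+t[0]*d1,o2+t[1]*d2;return (p+q)/2,np.linalg.norm(p-q)
def save(n,im): cv2.imwrite('pics/'+n,im[:,:,::-1])
E
python3 - <<'E'
from h import *
import pickle
D={}
for n in ('top','scene'):
    D[n]=cam(n);save(n+'0.png',D[n][0]);print(n,D[n][1]['f'],D[n][1]['M'].round(3).tolist())
pickle.dump(D,open('d0.pkl','wb'))
s=bot.read_state();print(s)
E
```

```text
pics
top 549.3530123405616 [[-0.027, -0.979, 0.203, 0.379], [-1.0, 0.025, -0.011, 0.06], [0.006, -0.203, -0.979, 1.269], [0.0, 0.0, 0.0, 1.0]]
scene 483.03409406930797 [[0.968, 0.101, -0.23, 0.794], [0.251, -0.44, 0.862, -0.7], [-0.014, -0.892, -0.452, 0.473], [0.0, 0.0, 0.0, 1.0]]
{'time': 0.1, 'q': array([-1.19288747e+00,  2.64709853e-01,  1.60523940e+00,  2.74370846e-05,
        1.27370466e+00, -3.68986903e-02]), 'joint_vel': array([-0.00094215, -0.00267056, -0.00261768,  0.00059347,  0.00066907,
       -0.00100521]), 'joint_torque': array([ 5.70978627e-04, -5.16707397e+01, -3.68589199e+01, -3.10496819e-05,
        6.32986616e-03, -1.94360632e-05]), 'tool_pos': array([ 0.27192507, -0.6174709 ,  0.40346351]), 'tcp_rot': array([-3.07227501e+00, -6.46485185e-01,  5.08464513e-04]), 'wrist_force': array([-0.63142239,  0.46991176,  0.02197239]), 'torque': array([ 0.02881949, -0.03192547, -0.02311374]), 'grip_force': 0.0, 'width': 0.9988724454406422}
```

View pics/top0.png

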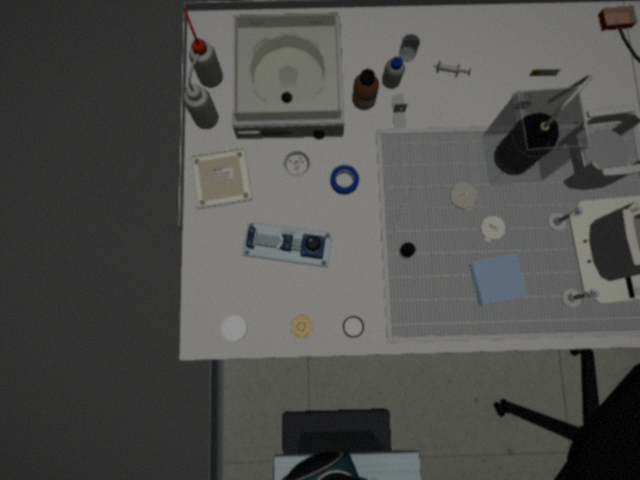

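View pics/scene0.png

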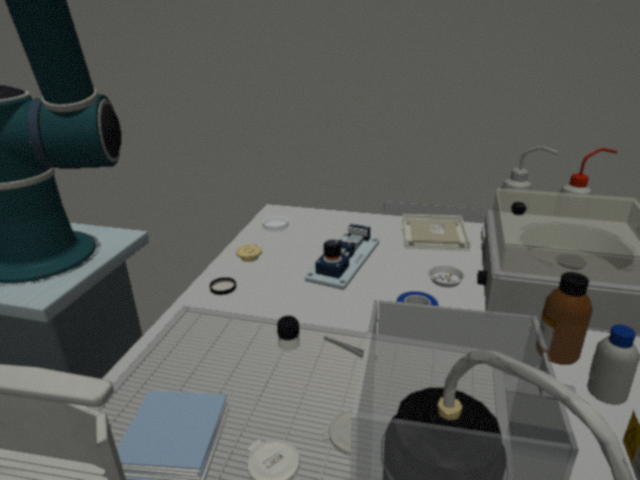

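The top view shows the filter ring at (353,327) and the vise around (287,244), with its knob at (312,243) and the stop at the left end near (250,236). In the scene view the filter is at (222,286) and the knob at about (333,248).

Run:
```python
from h import *
import pickle
D=pickle.load(open('d0.pkl','rb'));t=D['top'][1];s=D['scene'][1]
def dark(im,x0,x1,y0,y1,th):
    g=im[y0:y1,x0:x1].max(2)<th
    n,l,st,c=cv2.connectedComponentsWithStats(g.astype(np.uint8));i=1+np.argmax(st[1:,4])
    b=st[i];return b[0]+b[2]/2-.5+x0,b[1]+b[3]/2-.5+y0,b[2:5]
a=dark(D['top'][0],335,370,310,345,90);b=dark(D['scene'][0],205,240,272,298,70)
print(a,b,tri(ray(t,*a[:2]),ray(s,*b[:2])),onz(t,*a[:2],.007),onz(s,*b[:2],.005))
print('knob',tri(ray(t,312,242),ray(s,333,244)),onz(t,312,242,.07))
print('stop end, housing end',onz(t,246,241,.012),onz(t,328,250,.012), onz(t,248,222,.012))
st=bot.read_state();Rm=R.from_rotvec(st['tcp_rot']).as_matrix();print(Rm.round(3))
```

```text
(np.float64(353.0), np.float64(326.5), array([21, 22, 93], dtype=int32)) (np.float64(222.5), np.float64(286.0), array([ 26,  17, 175], dtype=int32)) (array([ 0.42334583, -0.02686754,  0.00412616]), np.float64(0.0001526784400366911)) [ 0.42317787 -0.02670605  0.007     ] [ 0.4241038  -0.02808555  0.005     ]
knob (array([0.60900072, 0.06130716, 0.06715228]), np.float64(0.00012428952202749984)) [0.60851498 0.06132479 0.07      ]
stop end, housing end [0.62600203 0.21490907 0.012     ] [0.59975112 0.0246982  0.012     ] [0.67126976 0.21020303 0.012     ]
[[ 0.915  0.403 -0.001]
 [ 0.403 -0.915  0.002]
 [ 0.    -0.002 -1.   ]]
```

>>> drive_tool --increments '[{"delta_pos": [23.2,-29.8,6],"turn": 0,"jaw": 1},{"delta_pos": [23.2,-29.8,6],"turn": 0,"jaw": 1},{"delta_pos": [23.2,-29.8,6],"turn": 0,"jaw": 1},{"delta_pos": [23.2,-29.8,6],"turn": 0,"jaw": 1},{"delta_pos": [23.2,-29.8,6],"turn": 0,"jaw": 1},{"delta_pos": [23.2,-29.8,6],"turn": 0,"jaw": 1},{"delta_pos": [23.2,-29.8,6],"turn": 0,"jaw": 1},{"delta_pos": [23.2,-29.8,6],"turn": 0,"jaw": 1}]'

```text
time: 0.77
tool_pos: [0.3456, -0.3229, 0.3559]
tcp_rot: [-3.074, -0.646, 0.0]
wrist_force: [-0.0, 0.0, 0.1]
width: 0.999
grip_force: 0.0
```

>>> drive_tool --increments '[{"delta_pos": [23.2,-29.8,6],"turn": 0,"jaw": 1},{"delta_pos": [23.2,-29.8,6],"turn": 0,"jaw": 1},{"delta_pos": [23.2,-29.8,6],"turn": 0,"jaw": 1},{"delta_pos": [23.2,-29.8,6],"turn": 0,"jaw": 1},{"delta_pos": [23.2,-29.8,6],"turn": 0,"jaw": 1},{"delta_pos": [23.2,-29.8,6],"turn": 0,"jaw": 1},{"delta_pos": [23.2,-29.8,6],"turn": 0,"jaw": 1},{"delta_pos": [23.2,-29.8,6],"turn": 0,"jaw": 1}]'

```text
time: 1.43
tool_pos: [0.4193, -0.0299, 0.3083]
tcp_rot: [3.074, 0.647, 0.0]
wrist_force: [0.4, -0.5, -0.4]
width: 1.001
grip_force: 0.0
```

>>> drive_tool --increments '[{"delta_pos": [0,0,0],"turn": -0.125,"jaw": 1},{"delta_pos": [0,0,0],"turn": -0.125,"jaw": 1},{"delta_pos": [0,0,0],"turn": -0.125,"jaw": 1},{"delta_pos": [0,0,0],"turn": -0.125,"jaw": 1},{"delta_pos": [0,0,0],"turn": -0.125,"jaw": 1},{"delta_pos": [0,0,0],"turn": -0.125,"jaw": 1},{"delta_pos": [0,0,0],"turn": -0.125,"jaw": 1},{"delta_pos": [0,0,0],"turn": -0.125,"jaw": 1}]'

```text
time: 2.1
tool_pos: [0.4193, -0.0317, 0.3083]
tcp_rot: [-2.381, -2.049, 0.001]
wrist_force: [0.5, 0.8, -0.1]
width: 1.003
grip_force: 0.0
```

Run:
```python
from h import *
import pickle
d=cam('wrist');save('w1.png',d[0]);pickle.dump(d,open('w1.pkl','wb'))
s=bot.read_state();print(s['tool_pos'],s['q'],s['time']);print(R.from_rotvec(s['tcp_rot']).as_matrix().round(3));print(d[1])
print(proj(d[1],[.4235,-.027,.009]),proj(d[1],[.609,.061,.07]))
```

```text
[ 0.41927836 -0.03171196  0.30827756] [-1.34746759e-01 -1.46284057e-01  2.22328741e+00  7.11881989e-06
  1.06542376e+00  9.48012278e-03] 2.15
[[ 0.144  0.99  -0.001]
 [ 0.99  -0.144  0.   ]
 [-0.    -0.001 -1.   ]]
{'f': np.float64(359.88287962561003), 'cx': 316.45294613307556, 'cy': 240.20912512266275, 'M': array([[ 0.98881815, -0.14043617, -0.05016312,  0.4314124 ],
       [-0.14912284, -0.93346938, -0.32618597,  0.05177969],
       [-0.00101743,  0.33001908, -0.94397372,  0.27828979],
       [ 0.        ,  0.        ,  0.        ,  1.        ]])}
(np.float64(321.84280629418225), np.float64(221.9500484097936)) (np.float64(656.3344457445521), np.float64(40.911792192116735))
```

View pics/w1.png

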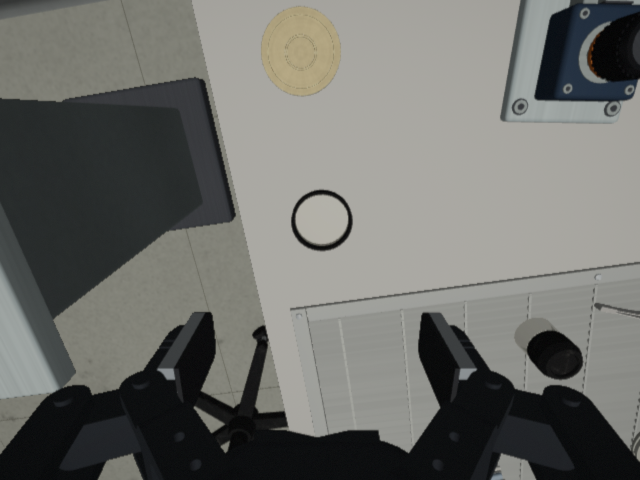

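The wrist view shows the filter ring centred at about (322,220), the chuck at (301,51) and the knob and vise corner at upper right. I'll measure the ring, and the chuck for clearance.

```bash
cat >> h.py <<'E'
def ring(im,u,v,r=45,th=60):
    u,v=int(u),int(v);g=(im[v-r:v+r,u-r:u+r].max(2)<th).astype(np.uint8)
    n,l,st,c=cv2.connectedComponentsWithStats(g);i=1+np.argmax(st[1:,4])
    c=max(cv2.findContours((l==i).astype(np.uint8),cv2.RETR_EXTERNAL,cv2.CHAIN_APPROX_NONE)[0],key=len)
    e=cv2.fitEllipse(c);return e[0][0]+u-r,e[0][1]+v-r,e[1],st[i]
E
python3 - <<'E'
from h import *
import pickle
im,k=pickle.load(open('w1.pkl','rb'));D=pickle.load(open('d0.pkl','rb'))
e=ring(im,322,220);print(e,onz(k,*e[:2],.005))
for n in ('top','scene'):
    a=(353,326.5) if n=='top' else (222.5,286)
    print(tri(ray(k,*e[:2]),ray(D[n][1],*a)))
E
```

```text
(321.33594131469727, 219.89407348632812, (59.20833969116211, 59.49878692626953), array([ 15,  15,  60,  60, 656], dtype=int32)) [ 0.42323058 -0.02644008  0.005     ]
(array([ 0.42324365, -0.02694054,  0.00332143]), np.float64(0.00013263345804891277))
(array([ 0.42326146, -0.02669145,  0.00401983]), np.float64(0.00013241687674805962))
```

>>> drive_tool --increments '[{"delta_pos": [2.8,1.6,20],"turn": 0,"jaw": 1},{"delta_pos": [2.8,1.5,25],"turn": 0,"jaw": 1},{"delta_pos": [0,0,25],"turn": 0,"jaw": 1},{"delta_pos": [0,0,25],"turn": 0,"jaw": 1},{"delta_pos": [0,0,20],"turn": 0,"jaw": 1},{"delta_pos": [0,0,12],"turn": 0,"jaw": 1},{"delta_pos": [0,0,9],"turn": 0,"jaw": 1},{"delta_pos": [0,0,0],"turn": 0,"jaw": 1}]'

```text
time: 2.82
tool_pos: [0.4223, -0.0266, 0.1708]
tcp_rot: [-2.387, -2.037, 0.004]
wrist_force: [-0.1, -0.0, -0.3]
width: 1.002
grip_force: 0.0
```

>>> drive_tool --increments '[{"delta_pos": [0,0,0],"turn": 0,"jaw": 0.3},{"delta_pos": [0,0,0],"turn": 0,"jaw": 0.15},{"delta_pos": [0,0,0],"turn": 0,"jaw": 0},{"delta_pos": [0,0,0],"turn": 0,"jaw": -0.2},{"delta_pos": [0,0,0],"turn": 0,"jaw": -0.2},{"delta_pos": [0,0,0],"turn": 0,"jaw": -0.2},{"delta_pos": [0,0,0],"turn": 0,"jaw": -0.2},{"delta_pos": [0,0,0],"turn": 0,"jaw": -0.2}]' --grip_force 25

```text
time: 3.48
tool_pos: [0.4244, -0.0268, 0.174]
tcp_rot: [2.387, 2.04, 0.003]
wrist_force: [-0.4, 0.8, 6.5]
width: 0.544
grip_force: 25.5
```

>>> drive_tool --increments '[{"delta_pos": [0,0,-15],"turn": 0,"jaw": -0.2},{"delta_pos": [0,0,-30],"turn": 0,"jaw": -0.2},{"delta_pos": [0,0,-30],"turn": 0,"jaw": -0.2},{"delta_pos": [0,0,-30],"turn": 0,"jaw": -0.2},{"delta_pos": [15,20,-12],"turn": 0,"jaw": -0.2},{"delta_pos": [20,26,-10],"turn": 0,"jaw": -0.2},{"delta_pos": [20,26,-10],"turn": 0,"jaw": -0.2},{"delta_pos": [20,26,-10],"turn": 0,"jaw": -0.2}]'

```text
time: 4.15
tool_pos: [0.5329, 0.0328, 0.3211]
tcp_rot: [2.387, 2.04, 0.002]
wrist_force: [-0.4, -0.5, -0.1]
width: 0.544
grip_force: 26.2
```

>>> drive_tool --increments '[{"delta_pos": [20,26,-5],"turn": 0,"jaw": -0.2},{"delta_pos": [20,26,-5],"turn": 0,"jaw": -0.2},{"delta_pos": [18,22,0],"turn": 0,"jaw": -0.2},{"delta_pos": [0,0,0],"turn": 0,"jaw": -0.2},{"delta_pos": [0,0,0],"turn": 0,"jaw": -0.2}]'

```text
time: 4.57
tool_pos: [0.6149, 0.0787, 0.3296]
tcp_rot: [2.386, 2.043, 0.0]
wrist_force: [-0.6, 0.4, -0.5]
width: 0.545
grip_force: 26.2
```

Run:
```python
from h import *
import pickle
d=cam('wrist');save('w2.png',d[0]);pickle.dump(d,open('w2.pkl','wb'))
s=bot.read_state();print(s['tool_pos'],s['q'],s['time'],s['width'],s['grip_force'],s['wrist_force']);print(R.from_rotvec(s['tcp_rot']).as_matrix().round(3))
```

```text
[0.61387858 0.07809404 0.32922421] [ 8.63510855e-02  2.16040238e-01  1.80639821e+00 -2.55942356e-04
  1.12055843e+00  2.41879351e-01] 4.6167 0.5401268830182181 26.176174671272747 [-0.20706391 -1.31691696 -0.42803097]
[[ 0.155  0.988 -0.001]
 [ 0.988 -0.155 -0.   ]
 [-0.001 -0.001 -1.   ]]
```

View pics/w2.png

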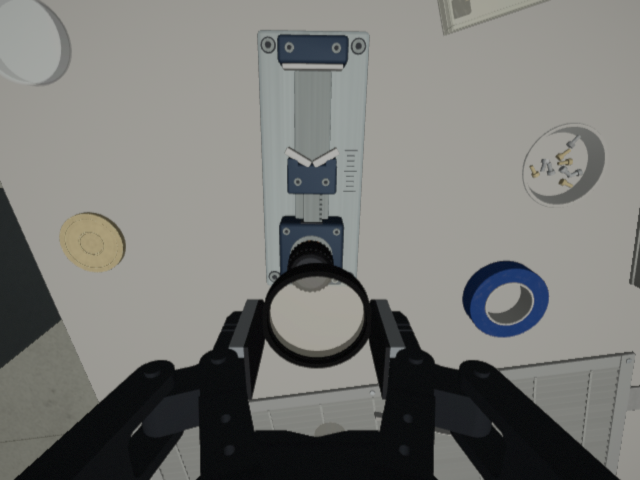

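The wrist view shows the filter held level between the pads at (317,314). The vise runs upward from the knob at (312,265): moving jaw at (312,175), stop at (313,50) and bed at columns 294-330. I'll zoom in.

Run:
```python
from h import *
im=cv2.imread('pics/w2.png')[22:212,245:385]
cv2.imwrite('pics/w2c.png',cv2.resize(im,None,fx=3,fy=3,interpolation=cv2.INTER_CUBIC))
```

```text
(no output)
```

View pics/w2c.png

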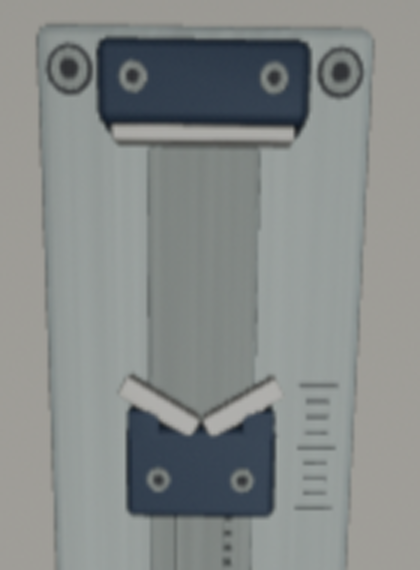

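```bash
cat > m.py <<'E'
from h import *
import pickle
im,k=pickle.load(open('w2.pkl','rb'));D=pickle.load(open('d0.pkl','rb'))
P=lambda x,y,z:onz(k,x/3+245,y/3+22,z)
for n,a,b,z in (('plate screws',(69,69),(340,72),.012),('stop screws',(133,76),(274,77),.041),('jaw screws',(158,480),(243,481),.040),('bed150',(148,150),(260,150),.026),('bed375',(150,375),(255,375),.026)):
    A,B=P(*a,z),P(*b,z);d=B-A;print(n,((A+B)/2*1e3).round(1),'len',np.linalg.norm(d)*1e3,'yaw',np.arctan2(d[1],d[0]))
a,b=P(204,150,.026),P(202.5,375,.026);d=a-b;print('bed axis yaw',np.arctan2(d[1],d[0])-np.pi/2)
print('plate edge top',P(205,27,.012),'pad top edge',P(203,126,.041),'pad low edge as top',P(205,143,.041),'as bed',P(205,147,.026))
e=ring(im,317,314,r=60,th=40);print(e)
a=D['top'][1];print('knob top tri w/ w1')
E
python3 m.py
```

```text
plate screws [632.3 208.2  12. ] len 64.32088078932854 yaw -0.16459176030740008
stop screws [631.4 202.5  41. ] len 30.140505920388037 yaw -0.16105814082886286
jaw screws [617.1 116.9  40. ] len 20.499628521428217 yaw -0.16650109307132197
bed150 [629.4 189.9  26. ] len 25.848142662962218 yaw -0.15472535453502187
bed375 [621.1 140.1  26. ] len 25.85181898990076 yaw -0.15471076197593508
bed axis yaw -0.1652053359253567
plate edge top [0.63386204 0.21717978 0.012     ] pad top edge [0.62983053 0.19304257 0.041     ] pad low edge as top [0.62973338 0.18966955 0.041     ] as bed [0.62973024 0.1904395  0.026     ]
(315.88227462768555, 318.4532928466797, (121.37940979003906, 127.56400299072266), array([   0,    0,  120,  118, 4065], dtype=int32))
knob top tri w/ w1
```

Run:
```python
from h import *
import pickle
im,k=pickle.load(open('w2.pkl','rb'))
g=im.max(2);col=g[240:390,317];print(col.tolist())
T=np.array([.61388,.07809,.32922]);y=-.1555
tx=np.array([-np.sin(y),np.cos(y),0]);ty=np.array([np.cos(y),np.sin(y),0])
for v in (262,275,356,367):
  print(v,[round(float((onz(k,317,v,T[2]-.174+h)-T)@tx)*1e3,1) for h in (0,.009)])
for u in (264,370): print(u,[round(float((onz(k,u,314,T[2]-.174+h)-T)@ty)*1e3,1) for h in (0,.009)])
```

```text
[119, 72, 31, 7, 6, 7, 7, 7, 8, 10, 11, 9, 11, 14, 14, 18, 26, 30, 34, 42, 54, 56, 47, 14, 4, 5, 6, 5, 7, 9, 9, 11, 17, 15, 16, 26, 70, 107, 110, 110, 110, 110, 111, 111, 110, 110, 107, 102, 98, 98, 118, 151, 163, 164, 163, 164, 164, 164, 164, 164, 164, 164, 164, 164, 163, 164, 164, 164, 164, 164, 164, 163, 164, 164, 164, 164, 163, 163, 163, 163, 163, 162, 162, 163, 163, 162, 163, 163, 162, 162, 162, 162, 162, 162, 162, 162, 162, 162, 162, 162, 163, 162, 162, 162, 163, 162, 162, 162, 162, 161, 145, 95, 83, 83, 82, 81, 69, 31, 13, 13, 8, 5, 9, 9, 16, 16, 15, 39, 104, 154, 158, 158, 158, 158, 158, 158, 158, 157, 158, 158, 158, 158, 158, 157, 158, 158, 157, 157, 158, 156]
262 [24.6, 28.4]
275 [18.4, 22.6]
356 [-24.1, -17.3]
367 [-30.5, -23.3]
264 [-23.5, -22.0]
370 [25.0, 23.5]
```

>>> drive_tool --increments '[{"delta_pos": [20,-0.5,5],"turn": 0,"jaw": -0.2},{"delta_pos": [25,-0.6,15],"turn": 0,"jaw": -0.2},{"delta_pos": [25,-0.5,25],"turn": 0,"jaw": -0.2},{"delta_pos": [15.9,-0.5,25],"turn": 0,"jaw": -0.2},{"delta_pos": [0,0,20],"turn": 0.008,"jaw": -0.2},{"delta_pos": [0,0,0],"turn": 0,"jaw": -0.2},{"delta_pos": [0,0,0],"turn": 0,"jaw": -0.2}]'

```text
time: 5.2
tool_pos: [0.6235, 0.1623, 0.2381]
tcp_rot: [-2.394, -2.031, 0.007]
wrist_force: [-0.2, -0.1, -0.4]
width: 0.545
grip_force: 26.2
```

Run:
```python
from h import *
import pickle
d=cam('wrist');save('w3.png',d[0]);pickle.dump(d,open('w3.pkl','wb'))
s=bot.read_state();print(s['tool_pos'],s['q'],s['time'],s['width'],s['grip_force'],s['wrist_force']);print(s['q'][0]-s['q'][5])
p,k=s['tool_pos'],d[1]
for y,z in ((72,41),(72,26),(45,26),(100,12)):
  w=np.array([.6251+.1633*(y-45)/1e3,.1633+.9866*(y-45)/1e3,z/1e3]);print(y,z,np.round(proj(k,w),1))
```

```text
[0.62469647 0.16226657 0.2399903 ] [ 2.15616050e-01  3.52351035e-01  1.81245242e+00 -3.05081955e-04
  9.77791136e-01  3.80264883e-01] 5.25 0.5471586928409242 26.183731189230457 [-0.22421917 -0.05816365 -0.06324113]
-0.1646488339202671
72 41 [321.9 234.9]
72 26 [321.6 225.9]
45 26 [321.4 272.6]
100 12 [321.6 168.6]
```

View pics/w3.png

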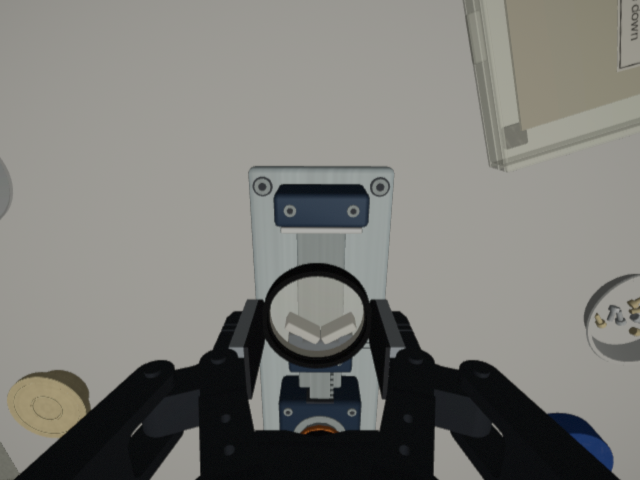

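The stop pad's top front edge is at row 234 (predicted 234.9) and the plate end is at about 167 (predicted 168.6), so the seat estimate holds to about 1 mm. Lowering now.

>>> drive_tool --increments '[{"delta_pos": [1,0.2,10],"turn": 0,"jaw": -0.2},{"delta_pos": [0,0,12],"turn": 0,"jaw": -0.2},{"delta_pos": [0,0,8],"turn": 0,"jaw": -0.2},{"delta_pos": [0,0,4],"turn": 0,"jaw": -0.2},{"delta_pos": [0,0,3],"turn": 0,"jaw": -0.2},{"delta_pos": [0,0,2],"turn": 0,"jaw": -0.2},{"delta_pos": [0,0,0],"turn": 0,"jaw": -0.2}]'

```text
time: 5.83
tool_pos: [0.6257, 0.164, 0.2005]
tcp_rot: [-2.396, -2.032, 0.001]
wrist_force: [-0.1, 0.3, -0.3]
width: 0.545
grip_force: 26.2
```

>>> drive_tool --increments '[{"delta_pos": [0,0,1],"turn": 0,"jaw": -0.2},{"delta_pos": [0,0,0],"turn": 0,"jaw": -0.2}]'

```text
time: 6.0
tool_pos: [0.6261, 0.1642, 0.2002]
tcp_rot: [2.395, 2.032, 0.001]
wrist_force: [0.2, 0.4, 0.9]
width: 0.546
grip_force: 26.3
```

>>> drive_tool --increments '[{"delta_pos": [0,0,1],"turn": 0,"jaw": -0.2},{"delta_pos": [0,0,0],"turn": 0,"jaw": -0.2}]'

```text
time: 6.17
tool_pos: [0.6261, 0.1642, 0.2001]
tcp_rot: [2.395, 2.032, 0.001]
wrist_force: [-2.0, -0.4, 6.1]
width: 0.541
grip_force: 26.8
```

Contact with the bed. Releasing and rising.

>>> drive_tool --increments '[{"delta_pos": [0,0,-1],"turn": 0,"jaw": 0.2},{"delta_pos": [0,0,0],"turn": 0,"jaw": 0.4},{"delta_pos": [0,0,0],"turn": 0,"jaw": 0.7},{"delta_pos": [0,0,0],"turn": 0,"jaw": 1},{"delta_pos": [0,0,0],"turn": 0,"jaw": 1},{"delta_pos": [0,0,-10],"turn": 0,"jaw": 1},{"delta_pos": [0,0,-30],"turn": 0,"jaw": 1},{"delta_pos": [0,0,-30],"turn": 0,"jaw": 1}]'

```text
time: 6.83
tool_pos: [0.6247, 0.1638, 0.2687]
tcp_rot: [-2.394, -2.031, 0.007]
wrist_force: [-0.4, 0.1, 0.5]
width: 0.994
grip_force: 0.0
```

>>> drive_tool --increments '[{"delta_pos": [-20,0,-30],"turn": 0,"jaw": 1},{"delta_pos": [-30,0,-20],"turn": 0,"jaw": 1},{"delta_pos": [-35,0,-10],"turn": 0,"jaw": 1},{"delta_pos": [-20,0,0],"turn": 0,"jaw": 1},{"delta_pos": [0,0,0],"turn": 0,"jaw": 1},{"delta_pos": [0,0,0],"turn": 0,"jaw": 1}]'

```text
time: 7.33
tool_pos: [0.6085, 0.0595, 0.3307]
tcp_rot: [2.398, 2.029, 0.002]
wrist_force: [0.2, 0.1, -0.2]
width: 1.0
grip_force: 0.0
```

Run:
```python
from h import *
import pickle
d=cam('wrist');save('w4.png',d[0]);pickle.dump(d,open('w4.pkl','wb'))
s=bot.read_state();print(s['tool_pos'],s['q'],s['time'],s['width'],s['grip_force'],s['wrist_force'],s['torque']);print(s['q'][0]-s['q'][5])
k=d[1]
for y,z in ((72,41),(45,26),(48,31),(-60,70)):
  w=np.array([.6251+.1633*(y-45)/1e3,.1633+.9866*(y-45)/1e3,z/1e3]);print(y,z,w,np.round(proj(k,w),1))
```

```text
[0.60851977 0.06035157 0.3301417 ] [5.79508976e-02 2.01362201e-01 1.82233333e+00 6.74723355e-04
 1.11739698e+00 2.22848346e-01] 7.3833 0.997833085656225 0.0 [-0.6624624   0.36912859 -0.31959739] [0.04757531 0.03291943 0.03496208]
-0.1648974479725379
72 41 [0.6295091 0.1899382 0.041    ] [315.2  35.3]
45 26 [0.6251 0.1633 0.026 ] [315.4  83.3]
48 31 [0.6255899 0.1662598 0.031    ] [315.4  77.9]
-60 70 [0.6079535 0.059707  0.07     ] [315.8 245.3]
```

View pics/w4.png

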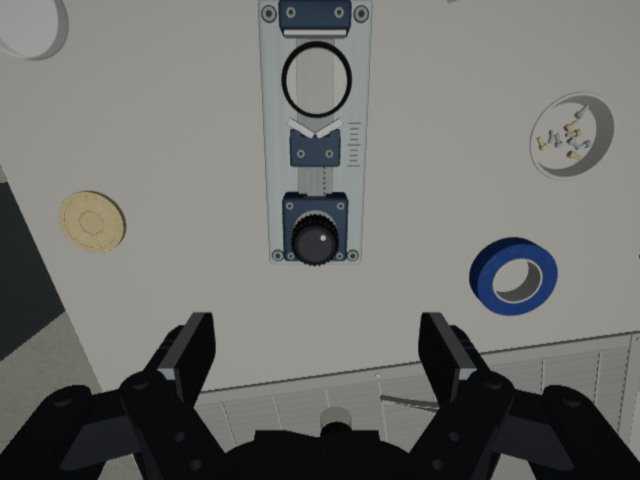

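The filter lies flat on the bed at (317,79), clear of both the pad (row 37) and the V jaw (row 120). The knob is at about (315,242) with its white dot at (323,239). I'll refine the knob axis from its outline.

Run:
```python
from h import *
import pickle
im,k=pickle.load(open('w4.pkl','rb'));D=pickle.load(open('d0.pkl','rb'))
g=(im[205:272,286:346].max(2)<75)&(im[205:272,286:346].std(2)<9)
n,l,st,c=cv2.connectedComponentsWithStats(g.astype(np.uint8));i=1+np.argmax(st[1:,4]);b=st[i];print(b+[286,205,0,0,0])
vb=b[1]+b[3]+205-.5; uc=b[0]+b[2]/2-.5+286
p=onz(k,uc,vb,.07);print('near edge',p,'centre',p+.0165*np.array([.1633,.9866,0]))
vc=proj(k,p+.0165*np.array([.1633,.9866,0]));print(vc,'tri',tri(ray(k,*vc),ray(D['scene'][1],333,243.5)),tri(ray(k,*vc),ray(D['top'][1],312,242)))
```

```text
[ 290  214   50   52 1979]
near edge [0.6045886  0.04511217 0.07      ] centre [0.60728305 0.06139107 0.07      ]
(np.float64(314.401512013124), np.float64(243.19041947441573)) tri (array([0.60808118, 0.06100671, 0.06834804]), np.float64(0.001835552256783219)) (array([0.60778893, 0.06162033, 0.07157119]), np.float64(0.0010244650605990358))
```

>>> drive_tool --increments '[{"delta_pos": [0.3,-0.7,0],"turn": -0.12,"jaw": 1},{"delta_pos": [0,0,5],"turn": -0.12,"jaw": 1},{"delta_pos": [0,0,5],"turn": -0.12,"jaw": 1},{"delta_pos": [0,0,5],"turn": -0.12,"jaw": 1},{"delta_pos": [0,0,5],"turn": -0.12,"jaw": 1},{"delta_pos": [0,0,5],"turn": -0.12,"jaw": 1},{"delta_pos": [0,0,5],"turn": -0.12,"jaw": 1},{"delta_pos": [0,0,5],"turn": -0.12,"jaw": 1}]'

```text
time: 8.05
tool_pos: [0.6079, 0.0625, 0.2938]
tcp_rot: [-1.175, -2.912, 0.0]
wrist_force: [-0.0, -0.3, -0.5]
width: 0.997
grip_force: 0.0
```

>>> drive_tool --increments '[{"delta_pos": [0,0,5],"turn": -0.12,"jaw": 1},{"delta_pos": [0,0,5],"turn": -0.12,"jaw": 1},{"delta_pos": [0,0,5],"turn": -0.12,"jaw": 1},{"delta_pos": [0,0,5],"turn": -0.12,"jaw": 1},{"delta_pos": [0,0,5],"turn": -0.12,"jaw": 1},{"delta_pos": [0,0,5],"turn": -0.12,"jaw": 1},{"delta_pos": [0,0,0],"turn": 0,"jaw": 1},{"delta_pos": [0,0,0],"turn": 0,"jaw": 1}]'

```text
time: 8.72
tool_pos: [0.6077, 0.062, 0.2638]
tcp_rot: [-0.089, -3.139, -0.0]
wrist_force: [-0.0, -0.1, 0.7]
width: 0.996
grip_force: 0.0
```

Run:
```python
from h import *
s=bot.read_state();print(s['tool_pos'],s['q'],s['time'],s['torque'])
Rm=R.from_rotvec(s['tcp_rot']).as_matrix();print(Rm.round(3))
print('to go',Rm.T@(np.array([.6078,.0608,.220])-s['tool_pos'])*1e3)
```

```text
[0.60773074 0.0620152  0.26383657] [ 6.08327004e-02  2.67321327e-01  1.87507297e+00  3.63733557e-04
  1.00095115e+00 -1.45337085e+00] 8.7167 [0.03249484 0.08601642 0.02345568]
[[-0.998  0.057 -0.002]
 [ 0.057  0.998  0.   ]
 [ 0.002  0.    -1.   ]]
to go [-0.21600105 -1.21362272 43.83613379]
```

>>> drive_tool --increments '[{"delta_pos": [0,-1,12],"turn": 0,"jaw": 1},{"delta_pos": [0,0,14],"turn": 0,"jaw": 1},{"delta_pos": [0,0,12],"turn": 0,"jaw": 1},{"delta_pos": [0,0,6],"turn": 0,"jaw": 0.5},{"delta_pos": [0,0,0],"turn": 0,"jaw": 0.2},{"delta_pos": [0,0,0],"turn": 0,"jaw": 0},{"delta_pos": [0,0,0],"turn": 0,"jaw": -0.1},{"delta_pos": [0,0,0],"turn": 0,"jaw": -0.15}]' --grip_force 45

```text
time: 9.38
tool_pos: [0.6084, 0.0598, 0.2214]
tcp_rot: [0.086, 3.139, 0.0]
wrist_force: [0.1, 0.1, -0.6]
width: 0.427
grip_force: 0.0
```

>>> drive_tool --increments '[{"delta_pos": [0,0,0],"turn": 0,"jaw": -0.25},{"delta_pos": [0,0,0],"turn": 0,"jaw": -0.4},{"delta_pos": [0,0,0],"turn": 0,"jaw": -0.5},{"delta_pos": [0,0,0],"turn": 0,"jaw": -0.5},{"delta_pos": [0,0,0],"turn": 0,"jaw": -0.5}]'

```text
time: 9.8
tool_pos: [0.6084, 0.0606, 0.222]
tcp_rot: [0.087, 3.138, 0.002]
wrist_force: [-0.4, 4.9, 4.2]
width: 0.366
grip_force: 44.5
```

```bash
cat > st.py <<'E'
from h import *
s=bot.read_state();print('t',s['time'],'pos',s['tool_pos'].round(4),'q6',s['q'][5].round(4),'F',s['wrist_force'].round(1),'T',s['torque'].round(3),'w',round(s['width'],3),'g',round(s['grip_force'],1))
E
python3 st.py
```

```text
t 9.8 pos [0.6084 0.0606 0.222 ] q6 -1.4585 F [-0.4  4.9  4.2] T [ 0.846  0.158 -0.051] w 0.366 g 44.5
```

>>> drive_tool --increments '[{"delta_pos": [0,0.7,0],"turn": 0.05,"jaw": -0.5},{"delta_pos": [0,0,0],"turn": 0.1,"jaw": -0.5},{"delta_pos": [0,0,0],"turn": 0.1,"jaw": -0.5},{"delta_pos": [0,0,0],"turn": 0.1,"jaw": -0.5}]'

```text
time: 10.13
tool_pos: [0.6084, 0.0607, 0.2219]
tcp_rot: [0.638, 3.074, 0.0]
wrist_force: [-1.0, 2.1, 4.6]
width: 0.368
grip_force: 44.5
```

```bash
python3 st.py
```

```text
t 10.1333 pos [0.6084 0.0607 0.2219] q6 -1.1025 F [-1.   2.1  4.6] T [0.313 0.212 0.004] w 0.368 g 44.5
```

>>> drive_tool --increments '[{"delta_pos": [0,0,0],"turn": 0.1,"jaw": -0.5},{"delta_pos": [0,0,0],"turn": 0.1,"jaw": -0.5},{"delta_pos": [0,0,0],"turn": 0.1,"jaw": -0.5},{"delta_pos": [0,0,0],"turn": 0.1,"jaw": -0.5}]'

```text
time: 10.47
tool_pos: [0.6082, 0.0605, 0.2219]
tcp_rot: [1.236, 2.887, 0.0]
wrist_force: [-1.4, 1.7, 5.2]
width: 0.368
grip_force: 44.6
```

```bash
python3 st.py
```

```text
t 10.4667 pos [0.6082 0.0605 0.2219] q6 -0.7027 F [-1.4  1.7  5.2] T [0.192 0.385 0.227] w 0.368 g 44.6
```

>>> drive_tool --increments '[{"delta_pos": [0,0,0],"turn": 0.08,"jaw": -0.5},{"delta_pos": [0,0,0],"turn": 0.08,"jaw": -0.5}]'

```text
time: 10.63
tool_pos: [0.6082, 0.0604, 0.2219]
tcp_rot: [1.461, 2.78, -0.0]
wrist_force: [-1.9, 1.2, 5.9]
width: 0.368
grip_force: 44.6
```

```bash
python3 st.py
```

```text
t 10.6333 pos [0.6082 0.0604 0.2219] q6 -0.5439 F [-1.9  1.2  5.9] T [0.15  0.428 0.2  ] w 0.368 g 44.6
```

>>> drive_tool --increments '[{"delta_pos": [0,0,0],"turn": 0.08,"jaw": -0.5}]'

```text
time: 10.72
tool_pos: [0.6081, 0.0604, 0.2219]
tcp_rot: [1.571, 2.719, -0.0]
wrist_force: [-2.0, 1.7, 5.5]
width: 0.37
grip_force: 44.6
```

```bash
python3 st.py
```

```text
t 10.7167 pos [0.6081 0.0604 0.2219] q6 -0.4639 F [-2.   1.7  5.5] T [0.082 0.45  0.211] w 0.37 g 44.6
```

>>> drive_tool --increments '[{"delta_pos": [0,0,0],"turn": 0.08,"jaw": -0.5}]'

```text
time: 10.8
tool_pos: [0.6081, 0.0604, 0.2219]
tcp_rot: [1.679, 2.654, -0.001]
wrist_force: [-2.1, 1.1, 6.6]
width: 0.37
grip_force: 44.6
```

```bash
python3 st.py
```

```text
t 10.8 pos [0.6081 0.0604 0.2219] q6 -0.384 F [-2.1  1.1  6.6] T [0.16  0.451 0.212] w 0.37 g 44.6
```

>>> drive_tool --increments '[{"delta_pos": [0,0,0],"turn": 0.08,"jaw": -0.5}]'

```text
time: 10.88
tool_pos: [0.6081, 0.0604, 0.2219]
tcp_rot: [1.784, 2.585, -0.001]
wrist_force: [-3.0, 0.7, 5.7]
width: 0.368
grip_force: 44.6
```

```bash
python3 st.py
```

```text
t 10.8833 pos [0.6081 0.0604 0.2219] q6 -0.3039 F [-3.   0.7  5.7] T [0.123 0.501 0.204] w 0.368 g 44.6
```

>>> drive_tool --increments '[{"delta_pos": [0,0,0],"turn": 0.08,"jaw": -0.5}]'

```text
time: 10.97
tool_pos: [0.608, 0.0603, 0.2219]
tcp_rot: [1.885, 2.512, -0.001]
wrist_force: [-3.3, 0.8, 6.3]
width: 0.366
grip_force: 44.6
```

```bash
python3 st.py
```

```text
t 10.9667 pos [0.608  0.0603 0.2219] q6 -0.2239 F [-3.3  0.8  6.3] T [0.069 0.545 0.219] w 0.366 g 44.6
```

>>> drive_tool --increments '[{"delta_pos": [0,0,0],"turn": 0.08,"jaw": -0.5}]'

```text
time: 11.05
tool_pos: [0.608, 0.0604, 0.2219]
tcp_rot: [1.984, 2.435, -0.001]
wrist_force: [-3.2, 0.7, 5.8]
width: 0.37
grip_force: 44.6
```

```bash
python3 st.py
```

```text
t 11.05 pos [0.608  0.0604 0.2219] q6 -0.144 F [-3.2  0.7  5.8] T [0.131 0.573 0.24 ] w 0.37 g 44.6
```

>>> drive_tool --increments '[{"delta_pos": [0,0,0],"turn": 0.06,"jaw": -0.5}]'

```text
time: 11.13
tool_pos: [0.6079, 0.0603, 0.2219]
tcp_rot: [2.057, 2.374, -0.001]
wrist_force: [-3.1, 1.4, 6.6]
width: 0.367
grip_force: 44.6
```

```bash
python3 st.py
```

```text
t 11.1333 pos [0.6079 0.0603 0.2219] q6 -0.0841 F [-3.1  1.4  6.6] T [0.086 0.566 0.194] w 0.367 g 44.6
```

>>> drive_tool --increments '[{"delta_pos": [0,0,0],"turn": 0.06,"jaw": -0.5}]'

```text
time: 11.22
tool_pos: [0.6079, 0.0604, 0.2219]
tcp_rot: [2.126, 2.312, -0.001]
wrist_force: [-3.2, 0.3, 6.4]
width: 0.373
grip_force: 44.6
```

```bash
python3 st.py
```

```text
t 11.2167 pos [0.6079 0.0604 0.2219] q6 -0.0249 F [-3.2  0.3  6.4] T [0.109 0.593 0.194] w 0.373 g 44.6
```

>>> drive_tool --increments '[{"delta_pos": [0,0,0],"turn": 0.06,"jaw": -0.5}]'

```text
time: 11.3
tool_pos: [0.6078, 0.0603, 0.2219]
tcp_rot: [2.194, 2.248, -0.001]
wrist_force: [-3.6, 1.0, 8.3]
width: 0.374
grip_force: 44.7
```

```bash
python3 st.py
```

```text
t 11.3 pos [0.6078 0.0603 0.2219] q6 0.0351 F [-3.6  1.   8.3] T [0.092 0.632 0.21 ] w 0.374 g 44.7
```

>>> drive_tool --increments '[{"delta_pos": [0,0,0],"turn": 0.06,"jaw": -0.5}]'

```text
time: 11.38
tool_pos: [0.6078, 0.0603, 0.2219]
tcp_rot: [2.261, 2.181, -0.001]
wrist_force: [-3.4, 0.5, 7.2]
width: 0.37
grip_force: 44.7
```

```bash
python3 st.py
```

```text
t 11.3833 pos [0.6078 0.0603 0.2219] q6 0.0951 F [-3.4  0.5  7.2] T [0.122 0.636 0.235] w 0.37 g 44.7
```

>>> drive_tool --increments '[{"delta_pos": [0,0,0],"turn": 0.06,"jaw": -0.5}]'

```text
time: 11.47
tool_pos: [0.6078, 0.0604, 0.2219]
tcp_rot: [2.325, 2.112, -0.001]
wrist_force: [-3.6, 0.8, 6.9]
width: 0.367
grip_force: 44.8
```

```bash
python3 st.py
```

```text
t 11.4667 pos [0.6078 0.0604 0.2219] q6 0.1549 F [-3.6  0.8  6.9] T [0.117 0.669 0.345] w 0.367 g 44.8
```

Torque is now 0.345, so the filter is pinched. Continuing in a small step.

>>> drive_tool --increments '[{"delta_pos": [0,0,0],"turn": 0.04,"jaw": -0.5}]'

```text
time: 11.55
tool_pos: [0.6078, 0.0604, 0.2219]
tcp_rot: [2.367, 2.066, -0.001]
wrist_force: [-4.1, 0.6, 6.8]
width: 0.37
grip_force: 44.8
```

```bash
python3 st.py
```

```text
t 11.55 pos [0.6078 0.0604 0.2219] q6 0.1947 F [-4.1  0.6  6.8] T [0.181 0.705 0.354] w 0.37 g 44.8
```

>>> drive_tool --increments '[{"delta_pos": [0,0,0],"turn": 0.04,"jaw": -0.5}]'

```text
time: 11.63
tool_pos: [0.6077, 0.0604, 0.2219]
tcp_rot: [2.406, 2.019, -0.002]
wrist_force: [-4.0, 0.5, 7.4]
width: 0.367
grip_force: 44.8
```

```bash
python3 st.py
```

```text
t 11.6333 pos [0.6077 0.0604 0.2219] q6 0.2338 F [-4.   0.5  7.4] T [0.134 0.742 0.363] w 0.367 g 44.8
```

>>> drive_tool --increments '[{"delta_pos": [0,0,0],"turn": 0.03,"jaw": -0.5}]'

```text
time: 11.72
tool_pos: [0.6077, 0.0604, 0.2219]
tcp_rot: [2.437, 1.983, -0.002]
wrist_force: [-4.6, 1.7, 7.0]
width: 0.365
grip_force: 44.8
```

```bash
python3 st.py
```

```text
t 11.7167 pos [0.6077 0.0604 0.2219] q6 0.2638 F [-4.6  1.7  7. ] T [0.142 0.763 0.225] w 0.365 g 44.8
```

>>> drive_tool --increments '[{"delta_pos": [0,0,0],"turn": 0,"jaw": -0.5}]'

```text
time: 11.8
tool_pos: [0.6077, 0.0604, 0.2219]
tcp_rot: [2.436, 1.983, -0.002]
wrist_force: [-4.2, 0.3, 7.0]
width: 0.367
grip_force: 44.8
```

```bash
python3 st.py
```

```text
t 11.8 pos [0.6077 0.0604 0.2219] q6 0.2636 F [-4.2  0.3  7. ] T [0.122 0.705 0.125] w 0.367 g 44.8
```

>>> drive_tool --increments '[{"delta_pos": [0,0,0],"turn": 0.03,"jaw": -0.5}]'

```text
time: 11.88
tool_pos: [0.6077, 0.0604, 0.2219]
tcp_rot: [2.465, 1.947, -0.002]
wrist_force: [-4.1, 0.1, 7.3]
width: 0.371
grip_force: 44.8
```

```bash
python3 st.py
```

```text
t 11.8833 pos [0.6077 0.0604 0.2219] q6 0.2925 F [-4.1  0.1  7.3] T [0.1   0.734 0.074] w 0.371 g 44.8
```

Torque fell from 0.363 to 0.074 while still turning, so the limiter has clicked. Stopping there, letting go of the knob and rising.

>>> drive_tool --increments '[{"delta_pos": [0,0,0],"turn": 0,"jaw": -0.1},{"delta_pos": [0,0,0],"turn": 0,"jaw": 0.2},{"delta_pos": [0,0,0],"turn": 0,"jaw": 0.6},{"delta_pos": [0,0,0],"turn": 0,"jaw": 1},{"delta_pos": [0,0,0],"turn": 0,"jaw": 1},{"delta_pos": [0,0,-15],"turn": 0,"jaw": 1},{"delta_pos": [0,0,-30],"turn": 0,"jaw": 1},{"delta_pos": [0,0,-30],"turn": 0,"jaw": 1}]'

```text
time: 12.55
tool_pos: [0.607, 0.0604, 0.2944]
tcp_rot: [-2.463, -1.946, 0.006]
wrist_force: [1.7, 0.0, 0.6]
width: 1.004
grip_force: 0.0
```

>>> drive_tool --increments '[{"delta_pos": [0,0,-25],"turn": 0,"jaw": 1},{"delta_pos": [0,0,-10],"turn": 0,"jaw": 1},{"delta_pos": [0,0,0],"turn": 0,"jaw": 1},{"delta_pos": [0,0,0],"turn": 0,"jaw": 1}]'

```text
time: 12.88
tool_pos: [0.6078, 0.0605, 0.3304]
tcp_rot: [2.465, 1.947, 0.0]
wrist_force: [0.1, 0.2, -0.4]
width: 0.999
grip_force: 0.0
```

```bash
python3 - <<'E'
from h import *
d=cam('wrist');save('w5.png',d[0])
E
python3 st.py
```

```text
t 12.9333 pos [0.6073 0.0605 0.329 ] q6 0.2925 F [ 0.  -0.3 -1. ] T [ 0.047 -0.007 -0.005] w 1.003 g 0.0
```

View pics/w5.png

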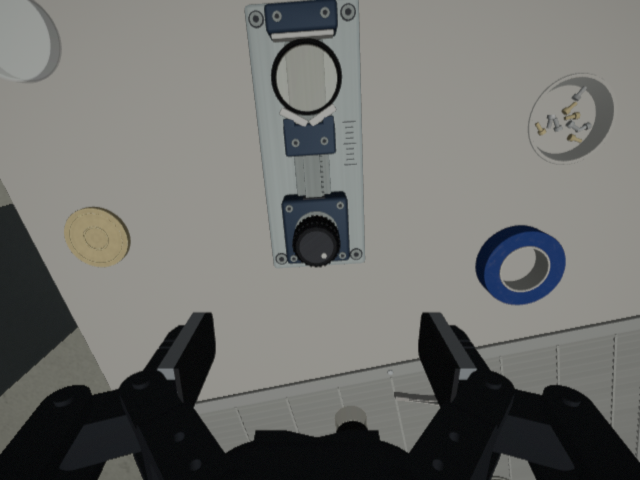

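The filter at (306,77) is clamped flat between the V jaw at (308,118) and the stop pad at row 36. The knob is free and the bystanders look unmoved.

```bash
python3 -c "
from workcell import bot
print(bot.finish_job())"
```

```text
the job is handed in; nothing more can be done
None
```

The UV filter is clamped flat on the vise bed. I stopped turning the knob about 0.03–0.06 rad after the limiter clicked (torque fell from 0.36 to 0.07 N m) and let go of it. The other things on the bench looked undisturbed in the last picture, and the job is handed in.

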